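# Hang a microscope stage insert on the rotating insert tree

### The arm

A 6-joint arm with a two-finger parallel gripper is mounted at the origin on the work surface. World frame = base frame: x ahead of the robot, y to its left, z up, the work surface at z = 0. Lengths are in m, angles in rad, forces in N, time in s.
With the tool pointing down it reaches from about 0.35 to 0.975 m from the base axis. Payload 4.9 kg.
Tool frame: the origin (TCP) lies midway between the tips of the shut fingers; the grasp point (between the pads) lies 19 mm behind it; z points along the fingers, y is the line along which they close (so a half turn about z gives the same grasp; the last joint's range is limited). The gripper opens to 85 mm and grips with 20 to 120 N. Pads are 22 mm wide; open, the fingers measure 114 mm over their backs; the gripper's body (76 mm by 85 mm) begins 54 mm behind the grasp point. The pads swing forward as they close: fully open they stand 13 mm farther back than shut.
Start: joints at [-1.271, 0.053, 1.613, -0, 1.476, -0.119], TCP at [0.254, -0.571, 0.231] pointing down, gripper open.
Joint ranges: [-3.01, 3.01], [-1.01, 2.22], [0.06, 2.58], [-1.02, 4.17], [0.09, 2.62], [-3.14, 3.14]. Speed limits (rad/s): [2.57, 2.57, 3.14, 3.14, 3.14, 3.14].

### API

Orientations are given as a 3x3 rotation matrix whose columns are the frame's x, y, z axes.
In Python, from station import bot gives the robot as it stands. Calls block until the motion is done:
- bot.goto(position, orientation): joint-space move of the TCP to a pose.
- bot.servo_line(position, rate=0.15, rotation=None, until_force=None): straight line of the TCP; rotation=None keeps the orientation; rate is the mean speed in m/s. With until_force (N) it stops when the force on the tool has changed by that much, and returns True; else False.
- bot.movej(angles): joint-space move.
- bot.gripper_to(opening, newtons=None): finger opening in m; newtons is the grip in N (None keeps the last); returns when the fingers have stopped.
- bot.dwell(seconds).
- bot.solve_ik(position, orientation): joint angles nearest the present ones, or None.
- bot.grab_frame(name): name is "scene" or "top"; returns a dict with "color" (400x640x3 uint8, red, green, blue), "fx", "fy", "cx", "cy" (pixels), "R" (3x3) and "t" (3): a world point X has camera coordinates R X + t. Camera axes: x right, y down, z forward; pixel columns grow to the right and rows downward; lengths in m; the calibration is good to about 2 mm. A picture is of the moment at which its call begins. There is no depth.
A pose or a line that the arm cannot do raises bot.IKError and nothing moves.
- bot.sign_off(): hands the job in; it is judged then, once.
Readings, each from a call of its own:
- bot.read_clock(): time.
- bot.read_joints(): joint angles.
- bot.read_joint_vel(): joint speeds.
- bot.read_tau(): joint torques, N m.
- bot.read_position(): TCP position.
- bot.read_eef_rot(): TCP orientation.
- bot.read_wrist_force(): force on the tool from outside, world axes, zero at the start.
- bot.read_ft_torque(): the same for the moment, N m.
- bot.read_finger_gap(): finger opening in m.
- bot.read_grip_force(): force on a finger pad.
Only numpy, scipy, OpenCV 4.12 (cv2) and the standard library are available. Lean on these libraries where they do the work, as an engineer would, in place of code of your own. Each camera call takes 0.05 s, during which the arm holds its last target. There are 200 camera calls.

### The job

Put the stage insert away: turn the insert tree by its top wing until its one free branch stands over the pointer on the base, then take the insert from its stand and slide its eye onto that branch, holding it centred so that it does not rest on the bar, and push the dragging sleeve ahead of it until the sleeve is stopped solid. Lean on it there with about 10 N (never more than 20) for half a second, then let the insert hang on the branch and move clear. Leave the loose things on the bench alone.

Things in the scene. Friction and masses are not known exactly. Their poses are not given: they have to be found in the camera images.
- tree_base: Fixed base of the insert tree: grey disc 140 mm across, 20 mm high, with a post; origin on the table under the post's axis, z up. A dark pointer bar sticks out of the disc along the base's own -x, to 105 mm from the axis; it points to the robot's side (world -x) within 0.35 rad. The tree may stand left or right. The base carries all of the turning tree.
- tree (a joint): Turn of the tree on its base in rad, positive counter-clockwise from above; 0 when the free branch stands exactly over the pointer. It starts between 1.1 and 2.2, turns freely between -3 and 3, has a stiff rubbing bearing (about 0.25 N m) and stays where it is left.
- wing (a point): Point on the tree's axis 190 mm above the table, in the middle of the black wing on the hub that serves to turn it: an upright bar 40 mm long, 12 mm thick, from 170 (hub's top) to 202 mm above the table. Axes turn with the tree: -x along the free branch; the wing's length runs along x+y, at 45 degrees to the branches, so that fingers beside it pass between them.
- branch_tip (a point): Outer end of the free branch, on its axis, 120 mm from the tree's axis: a level round bar 8 mm thick with a 10 mm ball end. Axes turn with the tree: -x outward along the branch, z up. A grey sleeve (30 mm across, 20 long) sits round the bar, its outer face 34 to 62 mm in from the tip. It drags with 3 N over its last 6 to 14 mm, then is stopped solid, with no spring, by a clamped collar (see hub).
- hub (a point): Point on the tree's axis at branch height, 160 mm above the table, in a black hub 44 mm across with four level branches 90 degrees apart. Three hold an insert clipped on for good: 64 mm plates square to their branch, 62 mm from the axis, tops 207 mm above the table; the fourth is free. Axes as branch_tip. The free branch's dark collar is clamped anywhere from the hub to 20 mm out: find it by feel.
- insert: Loose aluminium stage insert, 0.08 to 0.17 kg, upright in its stand. Origin mid lower edge; x square to the plate (the eye's axis), y width, z up. Plate 64 mm wide, 62 high, 6 thick with a round window; above it a boss 34 x 34, 10 thick, with the eye, a 20 mm round hole; on top a grip tab 24 mm wide (y), 10 thick (x), 94 to 130 mm above the origin. Either face may go first.
- eye (a point): Middle of the insert's eye (hole through the boss along x), 77 mm above the insert's origin. When the sleeve is home it is 43 to 63 mm in from the branch tip. Axes as the insert.
- tab (a point): Middle of the insert's grip tab, 119 mm above the insert's origin and 42 mm above the eye, 11 mm below its top. Axes as the insert.
- stand: Fixed white slotted stand 50 x 90 mm, 32 mm high, origin under its centre; the insert stands 24 mm deep in its slot (8 mm above the table) with 1 mm play, and is lifted straight up out of it. Turned up to 0.4 rad.
- reagent: Loose amber bottle 48 mm across, 100 mm high, origin at its foot; bystander.
- dishes: Loose stack of two clear dishes 58 mm across, 28 mm high, origin at its foot; bystander.
- objective: Loose dark microscope objective, 34 mm across, 52 mm high, origin at its foot; bystander.
- jar: Loose white jar 52 mm across, 60 mm high, origin at its foot; bystander.
- forceps: Loose steel forceps 126 mm long, lying along their x, origin at their middle; bystander.
There are look-alikes about, which are no part of the job. What is meant by the insert is not blue or orange, and is the larger of those in its own colour.

How it is judged:
By the outcome, as a careful person would: the job done as asked, in the order asked, and still so for the second after the job is handed in, with the robot touching nothing.
It also fails if it takes over 72 s, if anything falls off the work surface, if the arm or the gripper's body presses on something with over 40 N, if the wrist force passes 120 N, or if a joint passes its speed limit or range.

## Working session

There is one attempt and no reset: what is moved stays moved. The work goes in short steps, each a Python script; the robot and the scene stay as the last script left them, time stands still between calls to the robot, and variables do not carry over. Pictures are saved under pics/ and viewed, at most 10 in all, crops included, and the job is handed in when it is done.

```bash
ls; mkdir -p pics; python3 - <<'E'
from station import bot
import cv2,numpy as np
for n in("scene","top"):
    f=bot.grab_frame(n); cv2.imwrite(f"pics/{n}0.png",f["color"][:,:,::-1]); print(n,f["fx"],f["cx"],f["cy"],np.round(f["R"],3).tolist(),np.round(f["t"],3), np.round(-np.array(f["R"]).T@f["t"],3))
print(bot.read_clock())
E
```

```text
pics
scene 466.5919314070445 314.8548015353009 202.32237564843442 [[0.672, 0.74, -0.014], [0.509, -0.475, -0.718], [-0.538, 0.476, -0.696]] [-0.364 -0.21   1.562] [ 1.192 -0.573  0.932]
top 446.739793786089 322.3409164404203 199.58445504461622 [[-0.022, -1.0, 0.001], [-0.975, 0.021, -0.22], [0.22, -0.006, -0.976]] [-0.03   0.617  1.057] [ 0.369 -0.037  1.167]
0.1
```

View pics/scene0.png

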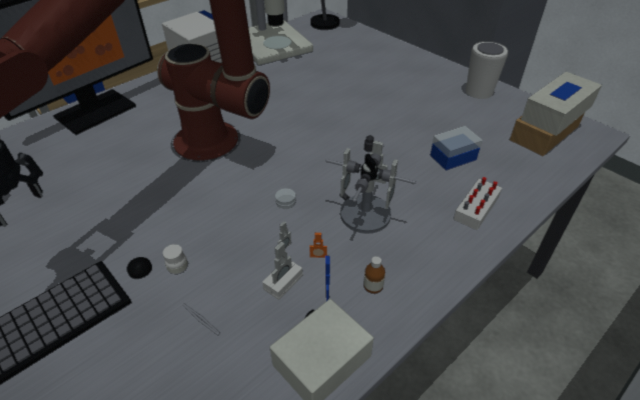

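View pics/top0.png

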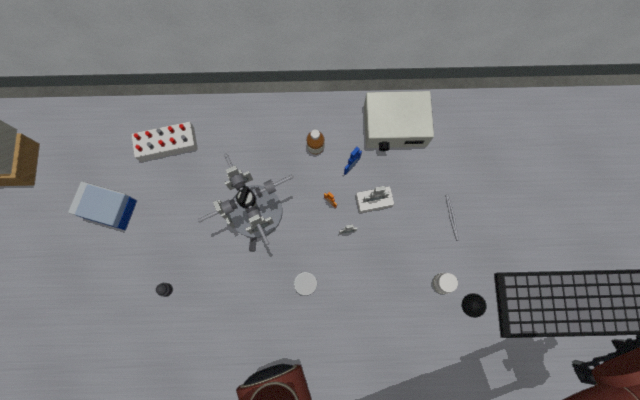

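The scene view shows the tree at (367,190) and the stand with its insert at (283,265). In the top view the tree hub is at about (247,198), the pointer at (252,243) and the stand at (375,198). There are three look-alikes in the top view: a blue one at (352,160), an orange one at (330,199) and a small grey one at (347,230). The grey insert in the stand fits, since it is the larger grey one and it's in the stand. I'll enlarge to confirm.

```bash
python3 - <<'E'
import cv2,numpy as np
a=cv2.imread("pics/top0.png")[135:275,190:410]; b=cv2.imread("pics/scene0.png")[125:305,250:420]
a=cv2.resize(a,None,fx=3.6,fy=3.6,interpolation=cv2.INTER_CUBIC);cv2.imwrite("pics/topc.png",cv2.convertScaleAbs(a,alpha=1.3))
b=cv2.resize(b,None,fx=3.3,fy=3.3,interpolation=cv2.INTER_CUBIC);cv2.imwrite("pics/scenec.png",cv2.convertScaleAbs(b,alpha=1.5))
E
```

```text
(no output)
```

View pics/topc.png

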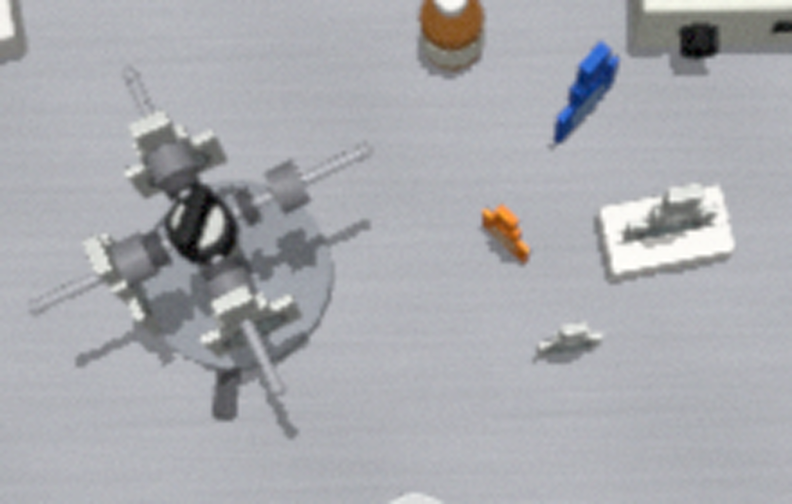

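View pics/scenec.png

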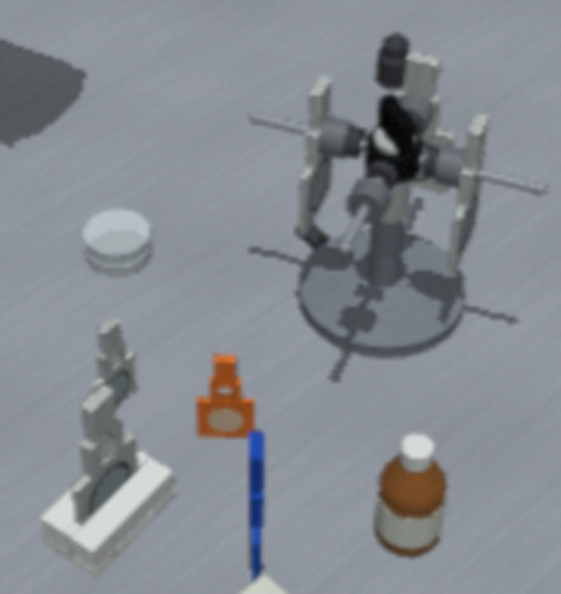

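The grey insert standing in the stand (top (375,198), with window, boss and tab visible) is the one meant. The other grey one at (347,230) is much smaller, and the other two are blue and orange. The free branch is the one ending at top crop (368,150), with a bare sleeve and a collar by the hub. The pointer tip is at crop (225,415).

```bash
cat > h.py <<'E'
from station import bot
import numpy as np, cv2
def ray(f,u,v):
    R=np.array(f["R"]);d=R.T@np.array([(u-f["cx"])/f["fx"],(v-f["cy"])/f["fy"],1]);return -R.T@np.array(f["t"]),d
def onz(f,u,v,z):
    c,d=ray(f,u,v);return c+d*(z-c[2])/d[2]
def proj(f,X):
    p=np.array(f["R"])@X+np.array(f["t"]);return np.array([f["cx"]+f["fx"]*p[0]/p[2],f["cy"]+f["fy"]*p[1]/p[2]])
def tri(f1,p1,f2,p2):
    A=np.zeros((3,3));b=np.zeros(3);L=[]
    for f,p in((f1,p1),(f2,p2)):
        c,d=ray(f,*p);d=d/np.linalg.norm(d);M=np.eye(3)-np.outer(d,d);A+=M;b+=M@c;L.append((c,M))
    X=np.linalg.solve(A,b);return X,[np.linalg.norm(M@(X-c)) for c,M in L]
def down(a): # tool y at world angle a, pointing down
    y=np.array([np.cos(a),np.sin(a),0]);z=np.array([0,0,-1.]);return np.column_stack([np.cross(y,z),y,z])
T=lambda x,y:(189.64+x/3.6,134.64+y/3.6)   # top crop -> full
S=lambda x,y:(249.65+x/3.3,124.65+y/3.3)
E
python3 - <<'E'
from h import *
np.set_printoptions(precision=4,suppress=True)
t=bot.grab_frame("top");s=bot.grab_frame("scene")
P=[onz(t,*T(*p),.16) for p in((368,150),(35,307),(130,72),(280,390))]
for p in P:print(p)
print("len",np.linalg.norm(P[0]-P[1]),np.linalg.norm(P[2]-P[3]))
c=np.mean(P,0);print("centre",c, "wing",onz(t,*T(198,222),.202))
q=tri(t,T(368,150),s,S(345,245));print("tip tri",q)
b=P[0]-c;ang=np.arctan2(b[1],b[0]);b2=P[0]-P[1];n=P[2]-P[3];print("branch ang",ang,np.arctan2(b2[1],b2[0]),np.arctan2(n[1],n[0])-np.pi/2)
for z in(.01,.02):
  pt=onz(t,*T(225,417),z)-c;print("pointer",np.hypot(*pt[:2]),np.arctan2(pt[1],pt[0]))
C=[onz(t,*T(*p),.032) for p in((598,210),(720,185),(735,250),(612,278))]
print("stand",np.mean(C,0),[np.linalg.norm(C[i]-C[i-1]) for i in range(4)])
l=C[1]-C[0]+C[2]-C[3];print("stand long ang",np.arctan2(l[1],l[0]))
print("tab top",onz(t,*T(685,193),.138),tri(t,T(685,193),s,S(110,326)))
# disc: mask
g=cv2.cvtColor(s["color"],cv2.COLOR_RGB2GRAY)
for n,f,X in(("t",t,c*[1,1,0]+[0,0,.02]),("s",s,c*[1,1,0]+[0,0,.02])): print(n,proj(f,X))
E
```

```text
[0.6532 0.0267 0.16  ]
[0.5544 0.2387 0.16  ]
[0.7097 0.1825 0.16  ]
[0.4981 0.083  0.16  ]
len 0.23395996938328795 0.2337998393295059
centre [0.6038 0.1327 0.16  ] wing [0.5976 0.129  0.202 ]
tip tri (array([0.6528, 0.0272, 0.1634]), [np.float64(0.000942705015955955), np.float64(0.0009427050159560422)])
branch ang -1.135240451752839 -1.1347905278457306 -1.1313357680932798
pointer 0.10538682851556144 3.0691088687097636
pointer 0.10640610324314709 3.0842834575014315
stand [ 0.6241 -0.1805  0.032 ] [np.float64(0.05110760810485064), np.float64(0.09110432695288391), np.float64(0.049280354119554164), np.float64(0.09148978260866299)]
stand long ang -1.3755932433251046
tab top [ 0.6254 -0.1807  0.138 ] (array([ 0.6164, -0.1677,  0.1902]), [np.float64(0.006921766090386186), np.float64(0.006921766090386209)])
t [254.9809 209.8154]
s [365.5719 209.5637]
```

```bash
python3 - <<'E'
from h import *
np.set_printoptions(precision=1,suppress=True)
t=bot.grab_frame("top");s=bot.grab_frame("scene")
crop=lambda p,n:((p[0]-189.64)*3.6,(p[1]-134.64)*3.6) if n=="t" else ((p[0]-249.65)*3.3,(p[1]-124.65)*3.3)
o=np.array([.6241,-.1805,0]);c=np.array([.6038,.1327,0])
a=-1.3756;w=np.array([np.cos(a),np.sin(a),0])
for nm,X in(("tabtop",o+[0,0,.138]),("tab+",o+w*.012+[0,0,.138]),("tab-",o-w*.012+[0,0,.138]),("boss",o+[0,0,.085]),("plate+",o+w*.032+[0,0,.07]),("plate-",o-w*.032+[0,0,.07]),("wing",c+[0,0,.202]),("hubc",c+[0,0,.17])):
    print(nm,np.array(crop(proj(t,X),"t")),np.array(crop(proj(s,X),"s")))
k=cv2.resize(s["color"][215:300,255:310],None,fx=7,fy=7,interpolation=cv2.INTER_CUBIC)
k2=cv2.resize(t["color"][180:245,330:400],None,fx=8,fy=8,interpolation=cv2.INTER_CUBIC)[:,:400+160]
k2=cv2.resize(k2,(380,380*k2.shape[0]//k2.shape[1]));h=595;out=np.zeros((h,780,3),np.uint8)
out[:k.shape[0],:k.shape[1]]=k;out[:k2.shape[0],395:775]=k2
k3=cv2.resize(t["color"][182:214,230:265],(252,230),interpolation=cv2.INTER_CUBIC);out[362:592,395:647]=k3
cv2.imwrite("pics/ins.png",cv2.convertScaleAbs(out[:,:,::-1],alpha=1.4))
E
```

```text
tabtop [684.8 195. ] [ 97.3 395.5]
tab+ [702.5 191.2] [ 85.9 406.5]
tab- [667.1 198.8] [108.5 384.7]
boss [675.1 213.6] [102.4 444.9]
plate+ [716.8 209. ] [ 74.5 487.7]
plate- [628.1 228.2] [132.  429.9]
wing [192.1 212.3] [397.4 109.4]
hubc [200.8 224.1] [394.6 142.1]
```

View pics/ins.png

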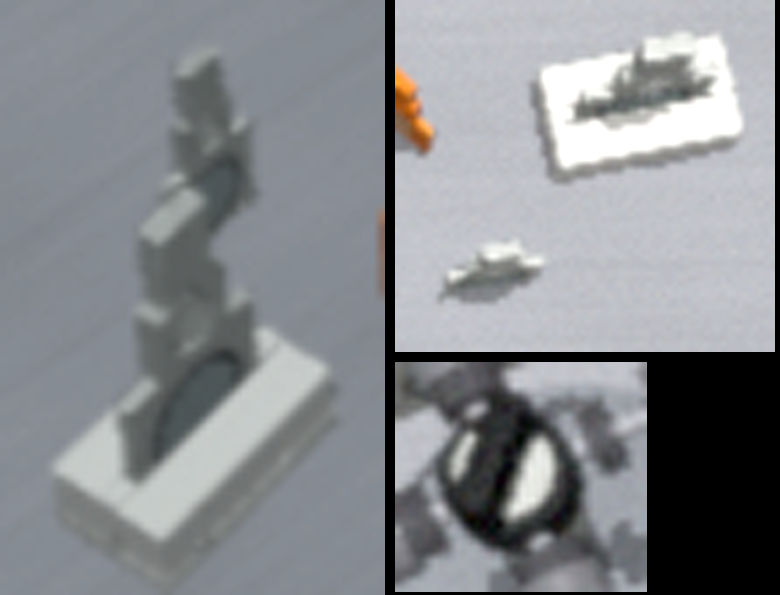

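The crop confirms it: the grey insert in the stand is the one, with its tab top at scene (279,244) where it was predicted. The small grey one stands on its own behind it. I'll turn the tree first.

```bash
python3 - <<'E'
from h import *
np.set_printoptions(precision=3,suppress=True)
c=np.array([.6038,.1327]);
bot.gripper_to(.04)
up=np.r_[c,.30]
q0=bot.read_joints()
for a in(1.223,1.223-np.pi):
    q=bot.solve_ik(up,down(a));q2=bot.solve_ik(up,down(a-2.07));print(a,q,q2)
a=1.223
q=np.array(bot.solve_ik(up,down(a)));q2=np.array(bot.solve_ik(up,down(a-.5)));sgn=np.sign(q2[5]-q[5])  # j6 change per -yaw
for aa in(1.223,1.223-np.pi):
    q=bot.solve_ik(up,down(aa))
    if q is not None and abs(q[5]+sgn*2.07)<2.95 and abs(q[5])<2.95: a=aa;break
else: raise SystemExit("no yaw")
print("use",a,sgn)
bot.goto(up,down(a));print(bot.read_clock(),bot.read_wrist_force())
hit=bot.servo_line(np.r_[c,.178],rate=.08,until_force=8);print("hit",hit,bot.read_position(),bot.read_clock())
E
```

```text
1.223 [ 0.096  0.005  1.548 -0.     1.588 -1.127] [ 0.096  0.005  1.548 -0.     1.588  0.943]
-1.918592653589793 [ 0.096  0.005  1.548 -0.     1.588  2.015] [ 0.096  0.005  1.548 -0.     1.588 -2.199]
use 1.223 1.0
3.5833 [-0.364 -0.493 -0.25 ]
hit False [0.604 0.133 0.179] 5.2583
```

```bash
python3 - <<'E'
from h import *
np.set_printoptions(precision=3,suppress=True)
w=bot.gripper_to(.0,60);print(bot.read_finger_gap(),bot.read_grip_force(),bot.read_wrist_force())
q=np.array(bot.read_joints());print(q)
for i in range(6):
    q[5]+=2.07/6;bot.movej(q);F=np.array(bot.read_wrist_force());print(F,bot.read_ft_torque(),bot.read_clock())
bot.gripper_to(.04)
p=bot.read_position();bot.servo_line(np.r_[p[:2],.30],rate=.15)
q=np.array(bot.read_joints());q[0]-=.75;bot.movej(q)
t=bot.grab_frame("top");s=bot.grab_frame("scene");print(bot.read_clock())
a=cv2.resize(t["color"][150:275,190:310],None,fx=4,fy=4,interpolation=cv2.INTER_CUBIC)
b=cv2.resize(s["color"][130:230,325:405],None,fx=4,fy=4,interpolation=cv2.INTER_CUBIC)
o=np.zeros((500,800,3),np.uint8);o[:,:480]=a;o[:400,480:]=b
cv2.imwrite("pics/turn.png",cv2.convertScaleAbs(o[:,:,::-1],alpha=1.3))
E
```

```text
0.010681577135738278 60.37602782249451 [3.051 4.247 0.657]
[ 0.097  0.074  1.68   0.002  1.386 -1.127]
[ 1.283  2.448 -0.256] [ 0.041  0.028 -0.215] 6.05
[ 2.876  3.203 -2.032] [ 0.172 -0.14  -0.262] 6.475
[ 2.571  3.834 -1.562] [ 0.345 -0.275 -0.244] 6.9
[ 4.612  4.469 -3.294] [ 0.422 -0.371 -0.232] 7.325
[ 4.214  3.894 -2.318] [ 0.387 -0.396 -0.227] 7.75
[ 5.582  2.416 -2.301] [ 0.421 -0.546 -0.233] 8.175
11.2833
```

View pics/turn.png

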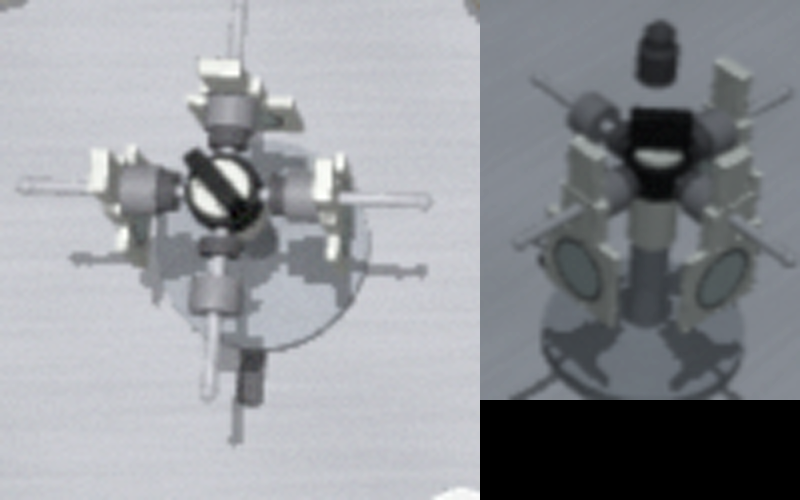

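The free branch now points down in the crop, with its tip at (208,398) and its sleeve at (216,290). The lateral tips are at (22,184) and (428,201), and the pointer tip is at (249,404). I'll compute the residual angle.

```bash
python3 - <<'E'
from h import *
np.set_printoptions(precision=4,suppress=True)
t=bot.grab_frame("top")
U=lambda x,y:(189.625+x/4,149.625+y/4)
P=[onz(t,*U(*p),.16) for p in((208,398),(22,184),(428,201))]
m=(P[1]+P[2])/2;l=P[1]-P[2];print(P,m,np.linalg.norm(l),np.linalg.norm(P[0]-m))
A=lambda v:np.arctan2(v[1],v[0])%(2*np.pi)
c=np.array([.6038,.1327,.16])
print("branch",A(P[0]-m),A(l)+np.pi/2,A(P[0]-c))
for z in(.005,.01,.02):
  q=onz(t,*U(249,404),z);print(z,"pointer",A(q-m),A(q-c),np.hypot(*(q-c)[:2]))
# pointer bar dark mask
im=cv2.cvtColor(t["color"],cv2.COLOR_RGB2HSV);v=im[:,:,2]
for r in range(234,258):print(r,v[r,244:262])
E
```

```text
[array([0.4855, 0.141 , 0.16  ]), array([0.6117, 0.2507, 0.16  ]), array([0.5965, 0.0161, 0.16  ])] [0.6041 0.1334 0.16  ] 0.2351606377691719 0.11886713614035184
branch 3.0776325106113935 3.076942168571012 3.071559519993496
0.005 pointer 3.061965799717427 3.055089392999758 0.10529348370039578
0.01 pointer 3.0696412673717517 3.0628132247288384 0.10578690485101418
0.02 pointer 3.084775271265861 3.078044503145912 0.10679241592026067
234 [131  95 102 102  99 103 106 104 113 116 115 126 149 151 151 151 151 152]
235 [128  98  97 102 102 102 102 105 105 102 104 116 149 151 154 150 147 148]
236 [130 112 101  94  91  94  98 101 100 101 103 115 142 147 143 134 121 108]
237 [128 114 109 111 107  95  76  68  72  73  72  76  93 109 113 107 113 122]
238 [126 114 112 112 109 104  68  56  54  58  57  62  98 146 149 149 151 154]
239 [123 116 114 112 111 101  70  57  54  56  56  62 102 153 157 158 158 158]
240 [121 117 113 115 112 103  68  58  56  56  55  68 115 155 157 162 159 155]
241 [120 115 113 112 113 104  64  55  55  55  59  75 121 156 160 160 157 159]
242 [125 120 120 120 113  89  63  59  57  
[... 505 characters left out ...]
49 [157 160 159 153 119  74  64  84  87  89  89 103 152 159 157 156 157 158]
250 [158 159 159 150 110  83  67  74  79  85  86 109 152 157 157 156 156 156]
251 [154 155 154 148 115 102 104 109 101 102 114 144 152 155 156 155 154 154]
252 [156 157 156 146 115 114 123 147 149 152 152 156 157 158 156 156 156 157]
253 [160 160 157 152 117 113 125 156 159 159 159 158 157 159 157 157 155 157]
254 [160 161 161 153 119 115 127 158 160 158 160 159 158 160 158 158 159 158]
255 [160 162 161 151 119 114 127 156 159 160 161 159 159 159 160 158 158 157]
256 [160 159 159 152 118 114 126 154 159 157 158 156 157 157 156 158 155 157]
257 [160 160 157 150 118 113 125 155 159 159 160 157 157 157 156 156 158 156]
```

The branch is at about 3.077 rad and the pointer at 3.07–3.08 rad, so they line up within about 1°. Next I'll pick up the insert.

```bash
python3 - <<'E'
from h import *
np.set_printoptions(precision=4,suppress=True)
o=np.array([.6245,-.1805]);a=.195
bot.goto(np.r_[o,.22],down(a))
hit=bot.servo_line(np.r_[o,.108],rate=.1,until_force=8);print("hit",hit,bot.read_position())
F0=np.array(bot.read_wrist_force())
bot.gripper_to(0,90);print(bot.read_finger_gap(),bot.read_grip_force(),np.array(bot.read_wrist_force())-F0)
p=np.array(bot.read_position());print(p)
bot.servo_line(np.r_[p[:2],.15],rate=.05);bot.servo_line(np.r_[p[:2],.30],rate=.15)
bot.dwell(.2);print(bot.read_finger_gap(),np.array(bot.read_wrist_force())-F0)
bd=3.077;d=np.array([np.cos(bd),np.sin(bd)]);c=np.array([.604,.133])
w=c+.165*d
bot.servo_line([.45,-.15,.30],rate=.2,rotation=down(bd-np.pi))
bot.servo_line(np.r_[w,.30],rate=.2)
bot.servo_line(np.r_[w,.183],rate=.12)
bot.dwell(.3);print(bot.read_position(),bot.read_wrist_force(),bot.read_clock())
t=bot.grab_frame("top");s=bot.grab_frame("scene")
e=np.r_[c+.165*d,.16];X=np.r_[c+.12*d,.16]
for f in(t,s):print(proj(f,e),proj(f,X),proj(f,e+[0,0,.053]))
A=cv2.resize(t["color"][180:280,205:305],None,fx=4,fy=4,interpolation=cv2.INTER_CUBIC)
b=cv2.resize(s["color"][125:225,305:405],None,fx=4,fy=4,interpolation=cv2.INTER_CUBIC)
cv2.imwrite("pics/pre.png",cv2.convertScaleAbs(np.hstack([A,b])[:,:,::-1],alpha=1.4))
E
```

```text
hit False [ 0.6252 -0.1808  0.1091]
0.008332806436133202 88.64077806472778 [-0.2646 -1.1071  2.4517]
[ 0.6254 -0.1806  0.109 ]
0.008805361655457556 [-1.2948  0.3099 -1.42  ]
[0.4396 0.1437 0.1835] [ 0.8596  0.7118 -0.9202] 20.775
[240.0694 269.82  ] [241.7292 249.657 ] [235.5878 268.1517]
[327.7402 140.7213] [338.4062 148.4559] [327.8452 124.6501]
```

View pics/pre.png

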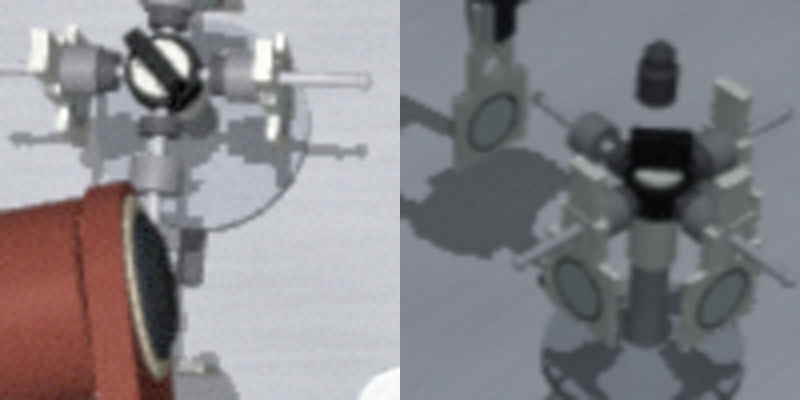

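The insert is held well: the eye shows at scene (327.5,140) against a predicted (327.7,140.7), and the branch tip at (339.3,149.2). I'll slide the eye over the ball end and check the centring up close.

```bash
cat >> h.py <<'E'
bd=3.077;bdir=np.array([np.cos(bd),np.sin(bd)]);cc=np.array([.604,.133])
E
python3 - <<'E'
from h import *
np.set_printoptions(precision=4,suppress=True)
hit=bot.servo_line(np.r_[cc+.098*bdir,.183],rate=.04,until_force=3)
bot.dwell(.2);print(hit,bot.read_position(),bot.read_wrist_force(),bot.read_clock())
s=bot.grab_frame("scene")
e=np.r_[cc+.098*bdir,.16]
print(proj(s,e),proj(s,np.r_[cc+.12*bdir,.16]))
b=cv2.resize(s["color"][132:182,322:382],None,fx=12,fy=12,interpolation=cv2.INTER_CUBIC)
cv2.imwrite("pics/in.png",cv2.convertScaleAbs(b[:,:,::-1],alpha=1.5))
E
```

```text
False [0.5061 0.1393 0.183 ] [-0.5175  0.3805 -1.1748] 22.9
[343.78   152.3528] [338.4062 148.4559]
```

View pics/in.png

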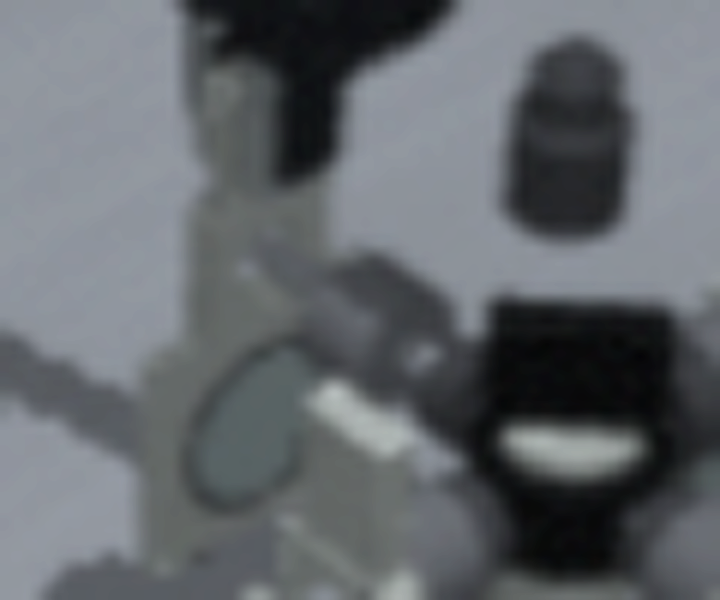

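No contact, and the bar enters the eye at about picture (275,255), near where the centre was predicted. Now I'll push the sleeve home gently.

```bash
python3 - <<'E'
from h import *
np.set_printoptions(precision=3,suppress=True)
bot.dwell(.2);F0=np.mean([bot.read_wrist_force() for _ in range(5)],0)
ax=lambda:float((np.array(bot.read_position())[:2]-cc)@bdir)
push=lambda:float((np.array(bot.read_wrist_force())-F0)[:2]@bdir)
h=bot.servo_line(np.r_[cc+.050*bdir,.183],rate=.025,until_force=2);print("sleeve",h,ax(),push(),bot.read_clock())
h=bot.servo_line(np.r_[cc+.050*bdir,.183],rate=.012,until_force=5);print("stop?",h,ax(),push(),bot.read_clock())
bot.dwell(.1);print(ax(),push(),np.array(bot.read_wrist_force())-F0,bot.read_ft_torque())
E
```

```text
sleeve True 0.07427407169968274 0.7980104842283624 24.2083
stop? True 0.061692520918040505 0.8805760919748414 25.45
0.06252824439827194 0.4974603019949926 [-0.464  0.54   0.117] [-0.054 -0.051 -0.014]
```

```bash
python3 - <<'E'
from h import *
np.set_printoptions(precision=3,suppress=True)
F0=np.array([-.5175,.3805,-1.1748])
ax=lambda:float((np.array(bot.read_position())[:2]-cc)@bdir)
push=lambda:float((np.array(bot.read_wrist_force())-F0)[:2]@bdir)
r=ax();
for i in range(14):
    r-=.0004;bot.servo_line(np.r_[cc+r*bdir,.183],rate=.008);bot.dwell(.06)
    p=np.mean([push() for _ in range(3)]);print(round(r,4),round(ax(),4),round(p,2))
    if p>7.5:break
print(bot.read_clock(),bot.read_finger_gap(),np.array(bot.read_wrist_force())-F0)
E
```

```text
0.0621 0.0622 -0.43
0.0617 0.0618 -0.39
0.0613 0.0613 -0.4
0.0609 0.0611 0.71
0.0605 0.061 3.68
0.0601 0.061 5.51
0.0597 0.0609 5.9
0.0593 0.0609 7.08
0.0589 0.0608 9.78
28.725 0.008801213442812355 [-9.757  0.701  4.798]
```

```bash
python3 - <<'E'
from h import *
np.set_printoptions(precision=3,suppress=True)
F0=np.array([-.5175,.3805,-1.1748])
ax=lambda:float((np.array(bot.read_position())[:2]-cc)@bdir)
for i in range(7):
    bot.dwell(.1);print(np.array(bot.read_wrist_force())-F0,round(ax(),4),bot.read_position()[2])
# relieve, then lower onto the bar
bot.servo_line(np.r_[cc+.0612*bdir,.183],rate=.01);bot.dwell(.1);print("rel",np.array(bot.read_wrist_force())-F0,ax())
bot.servo_line(np.r_[cc+.0617*bdir,.183],rate=.01);bot.dwell(.1);print("rel",np.array(bot.read_wrist_force())-F0,ax())
p=np.r_[cc+.0617*bdir,.173]
h=bot.servo_line(p,rate=.01,until_force=2);bot.dwell(.1);print("down",h,bot.read_position(),np.array(bot.read_wrist_force())-F0,bot.read_clock())
E
```

```text
[-9.833 -1.427  4.585] 0.0608 0.18289841750579597
[-9.253 -0.256  5.513] 0.0608 0.18289407429595825
[-9.17   0.586  5.856] 0.0608 0.18287677653060003
[-9.723 -0.753  5.234] 0.0608 0.18289612790502047
[-8.78  -0.16   4.548] 0.0608 0.18290055830367624
[-9.873  0.167  5.168] 0.0608 0.18287735216196155
[-8.746 -1.498  5.43 ] 0.0608 0.18287873719362158
rel [-1.535  0.223  1.252] 0.06106462229032583
rel [ 0.661 -0.438  0.39 ] 0.061381248010238754
down True [0.542 0.137 0.178] [ 0.173 -0.819  6.459] 30.9583
```

Held at about 9.5 N for 0.7 s. Contact with the bar came after a drop of about 5 mm (nominal 6), so the eye was centred. Now I'll release and back away.

```bash
python3 - <<'E'
from h import *
np.set_printoptions(precision=3,suppress=True)
p=np.array(bot.read_position());p[2]+=.0008
bot.servo_line(p,rate=.01);bot.dwell(.1);print(bot.read_wrist_force())
bot.gripper_to(.03);print(bot.read_finger_gap(),bot.read_wrist_force())
h=bot.servo_line(p+[0,0,.06],rate=.06,until_force=4);print("hit",h,bot.read_wrist_force())
if not h:
    bot.servo_line(np.r_[p[:2],.32],rate=.15)
    bot.servo_line([.42,-.25,.35],rate=.2)
    bot.dwell(.5)
t=bot.grab_frame("top");s=bot.grab_frame("scene");print(bot.read_clock())
A=cv2.resize(t["color"][160:260,200:300],None,fx=4,fy=4,interpolation=cv2.INTER_CUBIC)
b=cv2.resize(s["color"][130:230,310:410],None,fx=4,fy=4,interpolation=cv2.INTER_CUBIC)
cv2.imwrite("pics/end.png",cv2.convertScaleAbs(np.hstack([A,b])[:,:,::-1],alpha=1.4))
E
```

```text
[0.522 0.456 0.454]
0.030181994915824174 [-0.365  0.008 -0.073]
hit False [-1.39  -0.996 -0.091]
36.3917
```

View pics/end.png

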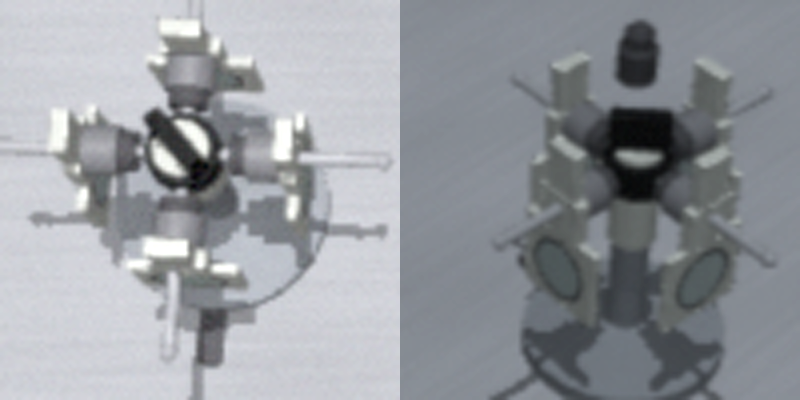

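The insert hangs square on the free branch against the sleeve (top crop (170,250)). The branch tip at (168,358) hasn't moved from its predicted place over the pointer, and the robot is clear.

```bash
python3 -c "
from station import bot
print(bot.sign_off())"
```

```text
the job is handed in; nothing more can be done
None
```

The job is handed in at about 36 s: the free branch is over the pointer to within about 1°, and the insert hangs on it with the sleeve pushed to its solid stop, leaned on at about 9.5 N for 0.7 s; the arm is clear and the loose things were left alone.

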